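Open the latched pressing box

TASK

The glued plaque in the plywood pressing box has set: flip the box's over-centre toggle latch open until it snaps over and stays, then raise the lid until it stands upright by itself. Leave the latch open and let go of everything; do not push the glue pot, the pine offcut or the flat pine blank beside the box out of their places.

Things in the scene. Friction and masses are not known exactly. Their poses are not given: they have to be found in the camera images.
- press_box: Open plywood box, 160 (its x) by 240 (its y) by 60 mm high, screwed to the bench. Origin: centre of its underside; z up. Its -x side, facing roughly the robot's right, carries a wooden ledge (70 mm out, 85 wide, 35 high, centred at y = -70 mm) with the steel toggle latch on it; the lid is hinged along the top of its +x side.
- lever (a joint): Latch lever, rad. 0 = latched: it leans over the lid, pointing to the box's +x and 40 degrees up. It turns about lever_pivot (axis along the box's y), up and over away from the box, to 2.0 = open, pointing to -x and 25 degrees above level. Over-centre spring: about 4 to 5 N at the grip up to the dead point at 1.0; beyond it snaps to 2.0 and stays, short of it snaps back.
- lever_pivot (a point): The lever's pivot, 100 mm towards -x and 70 mm towards -y from the box's centre, 50 mm above the bench, between two steel cheeks 38 mm wide overall that end 65 mm above the bench.
- lever_grip (a point): Middle of the lever's black flat-sided grip: 24 mm wide along the box's y, 20 mm thick, 55 mm long along the lever, reaching from 55 to 110 mm from the pivot; this point is 85 mm from the pivot. It is 105 mm above the bench when latched (32 mm above the lid's top), 86 mm when open. Can be pinched from above across the box's y.
- lid (a joint): Lid angle, rad: 0 = shut, 1.57 = upright, stop at 1.75. It turns about lid_hinge (axis along the box's y). The stiff hinge holds it where it is left; lifting at the handle takes about 4 to 6 N. While the latch is closed it cannot be raised.
- lid_hinge (a point): Point on the lid's hinge line, middle of its length, 60 mm above the bench, 80 mm towards +x from the box's centre.
- lid_handle (a point): Middle of the lid's handle: round steel bar, 12 mm diameter, 70 mm long, along the box's y, on end posts, 40 mm above the lid's upper face (lid 12 mm thick). Shut: 112 mm above the bench, 55 mm to -x and 60 mm to +y of the box's centre; seen from the hinge 135 mm towards -x and 52 mm up, turning with the lid. The lid's free edge is 25 mm beyond the bar.
- glue_pot: White jar with a grey cap, 44 mm diameter, 60 mm high, loose, near the latch side of the box; origin at the centre of its underside. Leave it in place.
- offcut: Pine offcut, 90 by 40 by 30 mm high, loose, on the bench at the hinge side of the box (its +x); origin at the centre of its underside. Leave it in place.
- blank: Flat pine blank, 120 by 90 by 18 mm high, loose, on the far side of the box; origin at the centre of its underside. Leave it in place.

How it is judged:
On the way:
1. the latch is flipped open while the lid is still down (value of joint lever above 1.7 rad and value of joint lid below 0.15 rad), for 0.2 s.
At the end, for the whole second after the job is handed in: The lever stands open (joint above 1.7 rad) and the lid stands up (joint above 1.25 rad) at rest (under 0.1 rad/s) (value of joint lever above 1.7 rad and value of joint lid above 1.25 rad and velocity of joint lid between -0.1 and 0.1 rad/s); the robot touches nothing.
It fails at once if the glue pot, the offcut or the blank is moved by more than 30 mm (distance of any of glue_pot, offcut, blank from where it was at the start of the episode above 0.03 m).
It also fails if it takes over 54 s, if anything falls off the work surface, if the arm or the gripper's body presses on something with over 40 N, if the wrist force passes 120 N, or if a joint passes its speed limit or range.

ROBOT

A 6-joint arm with a two-finger parallel gripper is mounted at the origin on the work surface. World frame = base frame: x ahead of the robot, y to its left, z up, the work surface at z = 0. Lengths are in m, angles in rad, forces in N, time in s.
With the tool pointing down it reaches from about 0.375 to 0.975 m from the base axis. Payload 3.8 kg.
Tool frame: the origin (TCP) lies on the centre line of the jaws, within the pads' length; the fingertips stand 25 mm ahead of it and the grasp point (between the pads) lies 6 mm ahead of it; y points along the fingers, z is the direction in which the jaws open and shut, and the axes are right-handed (so a half turn about y gives the same grasp; the last joint's range is limited). The gripper opens to 85 mm and grips with 20 to 120 N. Pads are 22 mm wide; open, the fingers measure 114 mm over their backs; the gripper's body (76 mm by 85 mm) begins 54 mm behind the grasp point. The pads swing forward as they close: fully open they stand 13 mm farther back than shut.
Start: joints at [-1.262, 0.264, 1.604, -0, 1.274, -0.037], TCP at [0.229, -0.635, 0.256] pointing down, gripper open.
Joint ranges: [-2.63, 2.63], [-0.94, 2.18], [0.31, 2.57], [-1.31, 4.45], [0, 2.66], [-2.55, 2.55]. Speed limits (rad/s): [2.57, 2.57, 3.14, 3.14, 3.14, 3.14].

INTERFACE

Orientations are given as a rotation vector (axis times angle).
In Python, from workcell import bot gives the robot as it stands.
- The arm moves only by the shell command python3 -m jog 'ROWS' [FORCE]. ROWS is JSON, a list of rows, each a list of 5 numbers: the shift along the world's x, y, z in mm, then the turn about the world's z in degrees, then the finger opening in mm, from 0 to 85.4. A call has exactly 10 rows; each row is the pose to reach, as a shift and turn from the pose commanded when the call began; what a row does not reach only later rows make up. A row lasts 1/8 s, in which the tool goes at most 62.5 mm and 10.7 degrees, less where a joint would pass 70% of its speed; a pose out of reach is approached as far as the arm can. A call with a gripper value outside its range is refused whole. The fingers move at their own pace and stop on an object; FORCE is the grip in N (left out, the last holds). Time passes only in rows, so rows that repeat a pose let the fingers close, or fill a call up. It gives the time, the measured TCP pose, the force and the opening at its end, in the units of the state.
- bot.read_state(): the state, without advancing time (a new reading comes with each control period).
- bot.read_camera(name): name is "scene" or "side" or "wrist"; returns a dict with "pixels" (420x560x3 uint8, red, green, blue), "fx", "fy", "cx", "cy" (pixels), "R" (3x3) and "t" (3): a world point X has camera coordinates R X + t. Camera axes: x right, y down, z forward; pixel columns grow to the right and rows downward; lengths in m; the calibration is good to about 2 mm. The wrist camera is an equidistant fisheye: a pixel r from the principal point sees the ray r / f radians off the axis. A picture is of the moment at which its call begins. There is no depth.
- bot.finish_job(): hands the job in, once; it reports no verdict.
The state is a dict: "time": time; "q": joint angles; "joint_vel": joint speeds; "joint_torque": joint torques, N m; "tool_pos": TCP position; "tcp_rot": TCP orientation; "wrist_force": force on the tool from outside, world axes, zero at the start; "torque": the same for the moment, N m; "width": opening from 0.0 (shut) to 1.0 (fully open).
Only numpy, scipy, OpenCV 4.12 (cv2) and the standard library are available. Lean on these libraries where they do the work, as an engineer would, in place of code of your own. Each camera call takes 0.05 s, during which the arm holds its last target.

## Working session

There is one attempt and no reset: what is moved stays moved. The work goes in short steps, Python scripts to look and compute and a shell command to move; the robot and the scene stay as the last step left them, time stands still between calls to the robot, and variables do not carry over. Pictures are saved under pics/ and viewed, and the job is handed in when it is done.

```bash
ls; mkdir -p pics; cat > h.py <<'E'
from workcell import bot
import cv2,numpy as np,json,sys
def snap(n,tag):
    c=bot.read_camera(n); cv2.imwrite(f'pics/{tag}.png',c['pixels'][:,:,::-1])
    json.dump({k:np.asarray(c[k]).tolist() for k in('fx','fy','cx','cy','R','t')},open(f'pics/{tag}.json','w'))
def cal(tag): return {k:np.array(v) for k,v in json.load(open(f'pics/{tag}.json')).items()}
def onz(tag,u,v,z):
    c=cal(tag); d=c['R'].T@np.array([(u-c['cx'])/c['fx'],(v-c['cy'])/c['fy'],1]); o=-c['R'].T@c['t']
    return o+d*(z-o[2])/d[2]
def proj(tag,X):
    c=cal(tag); p=c['R']@np.asarray(X)+c['t']; return p[0]/p[2]*c['fx']+c['cx'],p[1]/p[2]*c['fy']+c['cy']
def crop(tag,u0,v0,u1,v1,k,out):
    i=cv2.imread(f'pics/{tag}.png')[v0:v1,u0:u1]; cv2.imwrite(f'pics/{out}.png',cv2.resize(i,None,fx=k,fy=k,interpolation=cv2.INTER_CUBIC))
E
python3 - <<'E'
from h import *
snap('scene','s0');snap('side','d0')
print(bot.read_state())
for t in('s0','d0'):
    c=cal(t);print(c['fx'],-c['R'].T@c['t'],c['R'][2])
E
```

```text
pics
{'time': 0.1, 'q': array([-1.26191321e+00,  2.64697537e-01,  1.60526940e+00,  5.26092708e-05,
        1.27369940e+00, -3.68778411e-02]), 'joint_vel': array([-1.38915594e-03, -1.38364265e-03, -3.34823812e-03,  7.89194613e-04,
       -4.72481658e-05,  4.17675880e-06]), 'joint_torque': array([-3.98354996e-05, -5.16705716e+01, -3.68590629e+01, -8.55704729e-05,
        6.27002286e-03,  1.06658405e-05]), 'tool_pos': array([ 0.22860412, -0.63444802,  0.25505592]), 'tcp_rot': array([-0.35534652,  2.03578087, -2.03152536]), 'wrist_force': array([-0.22101274, -0.41457294,  0.24366129]), 'torque': array([ 0.06420195, -0.05221683, -0.00255301]), 'width': 0.9975459577682108}
488.4521045105862 [ 1.13829219 -0.22678368  0.9611315 ] [-0.52798576  0.26005644 -0.80845636]
394.6263436026706 [0.50136204 0.60228727 0.46186262] [ 0.12142305 -0.80165834 -0.58532073]
```

View pics/s0.png

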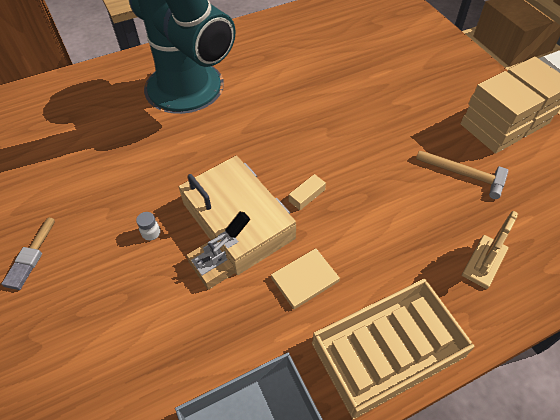

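View pics/d0.png

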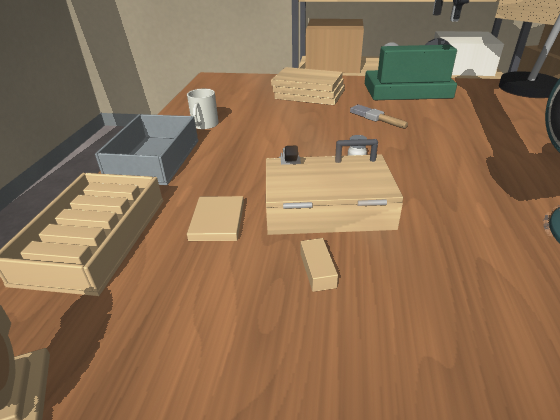

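```bash
python3 - <<'E'
from h import *
crop('s0',110,140,350,320,3.3,'s0c')
crop('d0',180,125,410,300,3.4,'d0c')
E
```

```text
(no output)
```

View pics/s0c.png

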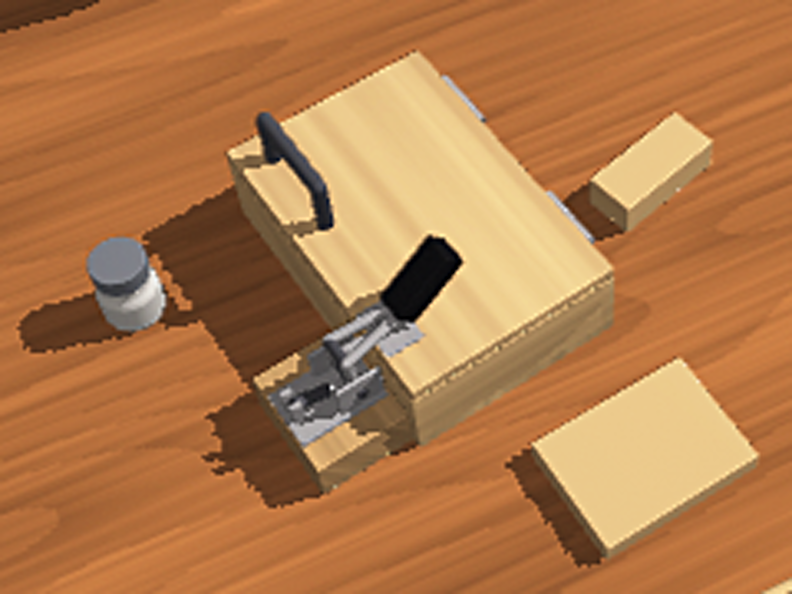

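View pics/d0c.png

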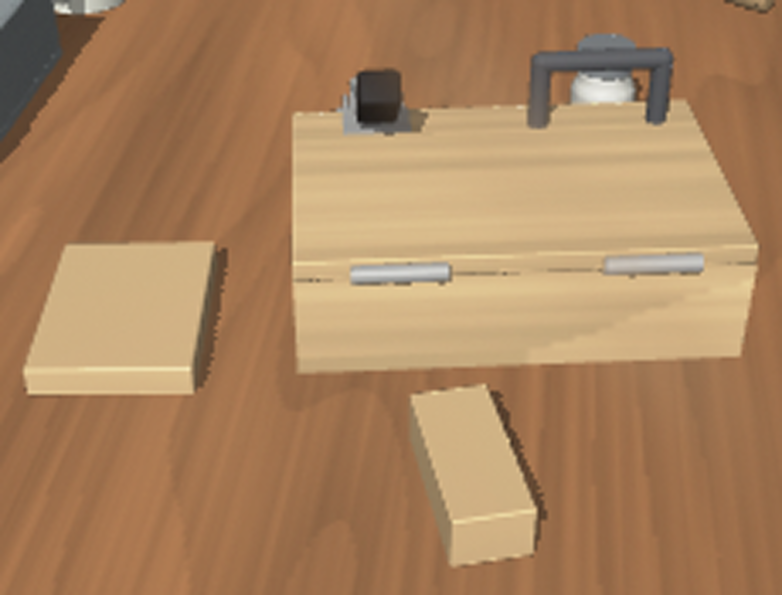

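```bash
cat > fit.py <<'E'
from h import *
from scipy.optimize import least_squares
obs=[]
for (u,v),(x,y,z) in [((230,153),(-80,120,72)),((417,53),(80,120,72)),((612,270),(80,-120,72)),((413,397),(-80,-120,72)),((413,445),(-80,-120,0))]:
    obs.append(('s0',110+u/3.3,140+v/3.3,x,y,z))
for (u,v),(x,y,z) in [((293,112),(-80,-120,72)),((756,247),(80,120,72)),((293,262),(80,-120,72)),((687,102),(-80,120,72)),((298,373),(80,-120,0)),((741,357),(80,120,0))]:
    obs.append(('d0',180+u/3.4,125+v/3.4,x,y,z))
def W(p,x): c,s=np.cos(p[2]),np.sin(p[2]); x=np.array(x)/1000; return np.array([p[0]+c*x[0]-s*x[1],p[1]+s*x[0]+c*x[1],x[2]])
def f(p): return np.array([np.subtract(proj(o[0],W(p,o[3:])),o[1:3]) for o in obs]).ravel()
P=least_squares(f,[.6,0,1.57],loss='soft_l1').x
if __name__=='__main__':
    print(P,np.degrees(P[2]));print(f(P).reshape(-1,2).round(1))
    pv=[-100,-70,50]
    a=np.radians(40)
    for n,x in dict(pivot=pv,grip0=[-100+85*np.cos(a),-70,50+85*np.sin(a)],gripopen=[-100-85*np.cos(np.radians(25)),-70,86],handle=[-55,60,112],hup=[80-52,60,60+135],hinge=[80,0,60]).items():
        w=W(P,x);print(n,w.round(4),[np.round(proj(t,w)) for t in('s0','d0')])
    print('x',W(P,[1000,0,0])-W(P,[0,0,0]))
    print('pot cap',onz('s0',110+118/3.3,140+255/3.3,.06),'offcut',onz('s0',110+652/3.3,140+158/3.3,.03),'blank',onz('s0',110+645/3.3,140+452/3.3,.018))
E
python3 fit.py
```

```text
[ 0.51250093 -0.04580618  1.73778838] 99.56794000926466
[[-1.2 -0.8]
 [ 0.6 -1.4]
 [ 0.9 -0.4]
 [-0.7 -0.8]
 [ 2.2  0.8]
 [-0.1 -0.4]
 [ 1.2 -0.4]
 [-0.7 -0.1]
 [ 0.1 -1.2]
 [-0.3 -0.6]
 [-0.5 -0.4]]
pivot [ 0.5981 -0.1328  0.05  ] [array([215., 253.]), array([290., 161.])]
grip0 [ 0.5873 -0.0686  0.1046] [array([238., 224.]), array([291., 153.])]
gripopen [ 0.611  -0.2087  0.086 ] [array([180., 263.]), array([288., 130.])]
handle [ 0.4625 -0.11    0.112 ] [array([198., 186.]), array([357., 143.])]
hup [ 0.4487 -0.0282  0.195 ] [array([227., 144.]), array([371., 120.])]
hinge [0.4992 0.0331 0.06  ] [array([265., 190.]), array([334., 205.])]
x [-0.166217   0.9860892  0.       ]
pot cap [ 0.45014945 -0.23824716  0.06      ] offcut [0.51896076 0.13446054 0.03      ] blank [0.72172987 0.02220163 0.018     ]
```

```bash
python3 - <<'E'
from h import *
from scipy.spatial.transform import Rotation as R
from fit import P,W
s=bot.read_state();M=R.from_rotvec(s['tcp_rot']).as_matrix();print(M.round(3))
a=np.degrees(np.arctan2(M[1,2],M[0,2]));b=np.degrees(P[2])+90
print('turn',(b-a+90)%180-90, 'q1 change',np.degrees(np.arctan2(-.0686,.5873)-s['q'][0]))
T=s['tool_pos'];
for j in np.arange(0,2.01,.2):
    th=np.radians(40)+j
    w=W(P,[-100+85*np.cos(th),-70,50+85*np.sin(th)])
    print(j,((w-W(P,[-100+85*np.cos(np.radians(40)),-70,50+85*np.sin(np.radians(40))]))*1000).round(1))
print(((W(P,[-100+85*np.cos(np.radians(40)),-70,50+85*np.sin(np.radians(40))+6])-T)*1000).round(1))
E
```

```text
[[-0.941 -0.001  0.339]
 [-0.339  0.002 -0.941]
 [-0.    -1.    -0.002]]
turn 79.75817452487729 q1 change 65.64001610918397
0.0 [0. 0. 0.]
0.2 [  2.  -12.   11.8]
0.4 [  4.4 -26.   21. ]
0.6000000000000001 [  7.  -41.6  27.2]
0.8 [  9.8 -58.1  30.1]
1.0 [ 12.6 -74.9  29.7]
1.2000000000000002 [ 15.4 -91.2  25.8]
1.4000000000000001 [  17.9 -106.4   18.8]
1.6 [  20.2 -119.9    8.9]
1.8 [  22.1 -131.3   -3.6]
2.0 [  23.6 -139.9  -18.2]
[ 358.7  565.9 -144.4]
```

```bash
python3 -m jog '[[20,30,0,5,60],[45,70,0,10,60],[75,120,0,18,60],[105,170,0,26,60],[135,220,0,34,60],[165,270,0,42,60],[195,320,0,50,60],[225,370,0,58,60],[245,410,0,64,60],[255,430,0,68,60]]' 40
```

```text
time: 1.35
tool_pos: [0.4843, -0.2026, 0.2558]
tcp_rot: [-1.193, 1.234, -1.233]
wrist_force: [-0.3, -0.8, 0.5]
width: 0.703
```

Remaining: (+103, +134, −145), turn +12. Stop 50 mm above, then look.

```bash
python3 -m jog '[[20,25,0,3,60],[40,55,0,6,60],[65,85,-10,9,60],[85,110,-30,11,60],[98,128,-50,12,60],[103,134,-70,12,60],[103,134,-85,12,60],[103,134,-95,12,60],[103,134,-95,12,60],[103,134,-95,12,60]]'
python3 - <<'E'
from h import *
snap('scene','s1');snap('side','d1');snap('wrist','w1')
crop('s1',110,100,350,280,3.3,'s1c');crop('d1',200,60,400,210,3.9,'d1c')
print(bot.read_state()['tool_pos'])
E
```

```text
time: 2.6
tool_pos: [0.5871, -0.0717, 0.1621]
tcp_rot: [-1.284, 1.082, -1.084]
wrist_force: [-0.4, 0.1, 0.6]
width: 0.7
[ 0.5873409  -0.07138723  0.16232194]
```

View pics/s1c.png

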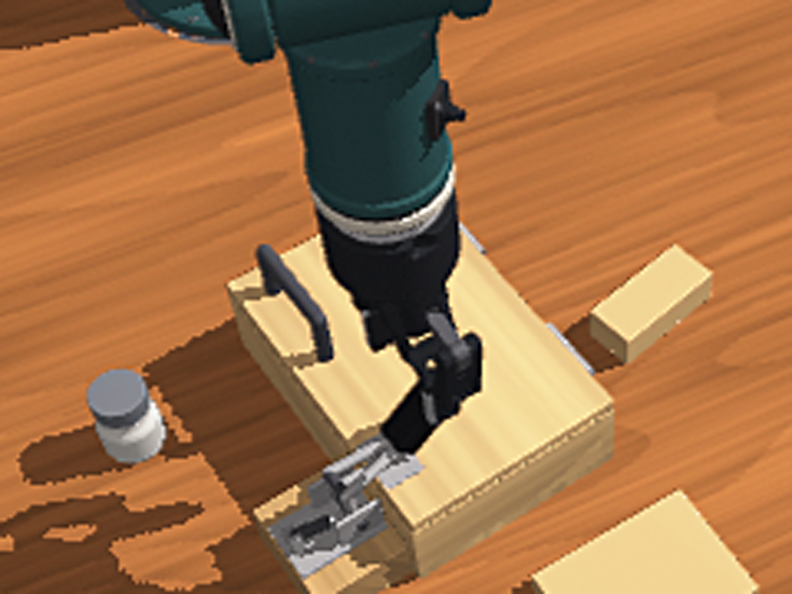

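View pics/d1c.png

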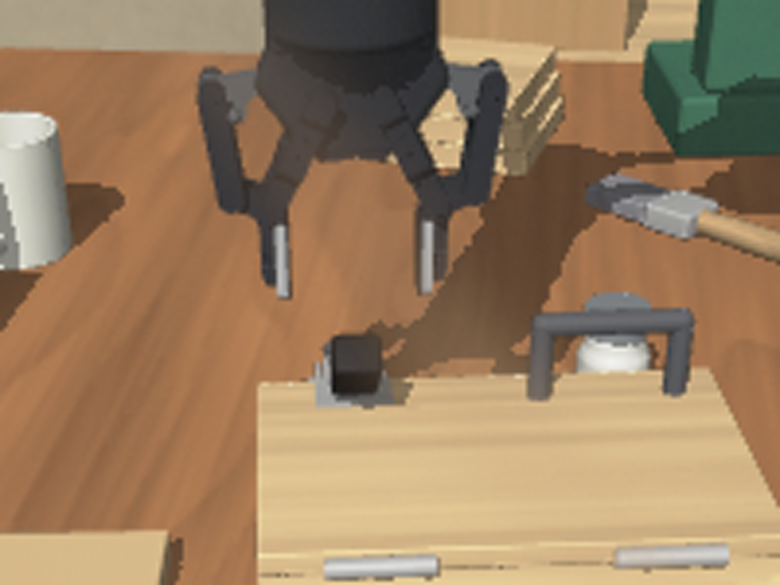

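View pics/w1.png

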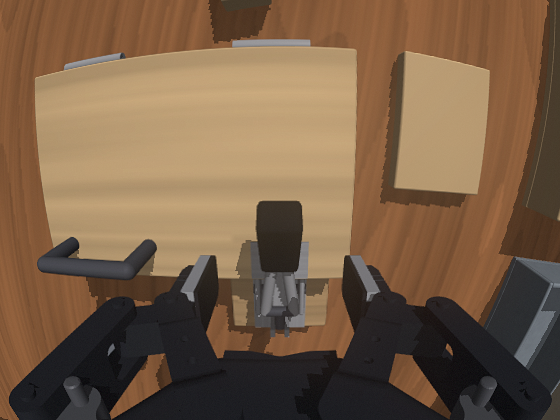

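```bash
python3 -m jog '[[0,1,-15,0,60],[0,1,-30,0,60],[0,1,-45,0,60],[0,1,-52,0,60],[0,1,-52,0,40],[0,1,-52,0,20],[0,1,-52,0,15],[0,1,-52,0,15],[0,1,-52,0,15],[0,1,-52,0,15]]' 60
```

```text
time: 4.0
tool_pos: [0.5869, -0.0701, 0.1098]
tcp_rot: [-1.285, 1.082, -1.082]
wrist_force: [-4.1, -1.0, 3.6]
width: 0.276
```

```bash
python3 -m jog '[[1,-6,6,0,15],[2,-12,12,0,15],[3,-19,17,0,15],[4,-26,21,0,15],[6,-34,25,0,15],[7,-42,27,0,15],[8,-50,29,0,15],[10,-58,30,0,15],[11,-67,30,0,15],[13,-75,30,0,15]]' 60
```

```text
time: 5.25
tool_pos: [0.5994, -0.1426, 0.1378]
tcp_rot: [-1.282, 1.086, -1.078]
wrist_force: [0.3, 7.2, -4.8]
width: 0.274
```

```bash
python3 -m jog '[[1,-8,-2,0,15],[3,-16,-4,0,15],[4,-24,-7,0,15],[5,-32,-11,0,15],[6,-39,-16,0,15],[8,-45,-21,0,15],[9,-51,-27,0,15],[10,-56,-33,0,15],[10,-61,-40,0,15],[11,-65,-47,0,15]]' 60
python3 - <<'E'
from h import *
snap('scene','s2');crop('s2',80,120,320,300,3.3,'s2c')
E
```

```text
time: 6.5
tool_pos: [0.6111, -0.2104, 0.092]
tcp_rot: [-1.285, 1.082, -1.083]
wrist_force: [1.2, 3.8, 0.7]
width: 0.272
```

View pics/s2c.png

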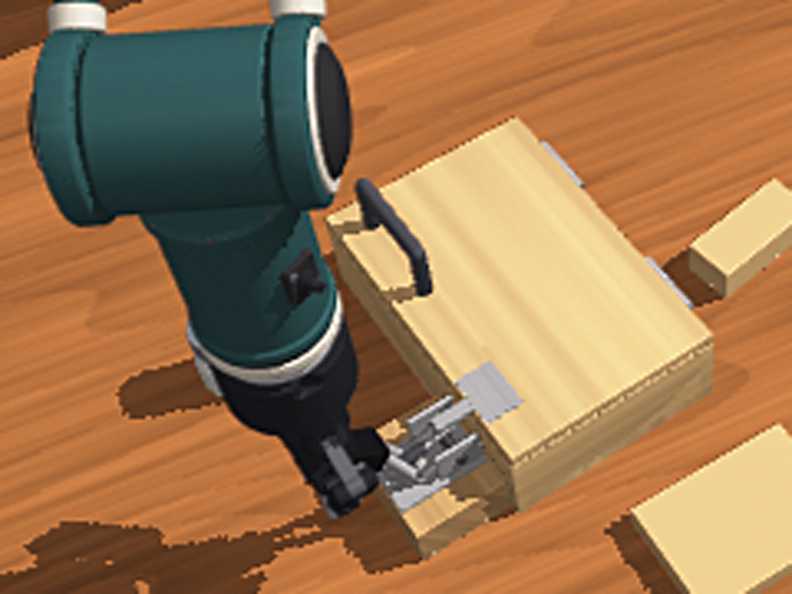

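```bash
python3 -m jog '[[0,0,0,0,25],[0,0,0,0,40],[0,0,0,0,45],[0,0,10,0,45],[0,0,25,0,45],[0,0,45,0,45],[0,0,70,0,45],[0,0,95,0,45],[0,0,110,0,45],[0,0,110,0,45]]' 60
python3 - <<'E'
from h import *
from scipy.spatial.transform import Rotation as R
from fit import P,W
s=bot.read_state();print(s['q'].round(2),s['tool_pos'],s['width'])
M=R.from_rotvec(s['tcp_rot']).as_matrix();a=np.degrees(np.arctan2(M[1,2],M[0,2]));print('turn',(np.degrees(P[2])-a+90)%180-90)
H=W(P,[-55,60,112]);print('to handle',((H+[0,0,.006]-s['tool_pos'])*1000).round(1))
for j in np.arange(0,1.61,.1):
    v=np.array([-135,52]);c,d=np.cos(j),np.sin(j)
    x=c*v[0]+d*v[1];z=-d*v[0]+c*v[1]
    print(round(j,1),((W(P,[80+x,60,60+z])-H)*1000).round(1))
snap('scene','s3');crop('s3',80,120,320,300,3.3,'s3c')
E
```

```text
time: 7.8
tool_pos: [0.612, -0.2105, 0.2049]
tcp_rot: [-1.284, 1.078, -1.085]
wrist_force: [0.2, -0.4, -0.8]
width: 0.53
[-0.37  0.24  1.72 -0.    1.17 -0.54] [ 0.61196005 -0.21052412  0.2048927 ] 0.5297852867761466
turn 89.75476740892944
to handle [-149.5  100.5  -86.9]
0.0 [0. 0. 0.]
0.1 [-1.   5.8 13.2]
0.2 [-2.2 12.8 25.8]
0.3 [-3.6 21.1 37.6]
0.4 [-5.1 30.5 48.5]
0.5 [-6.9 40.9 58.4]
0.6 [-8.8 52.2 67.1]
0.7 [-10.8  64.3  74.7]
0.8 [-13.   77.2  81.1]
0.9 [-15.3  90.5  86.1]
1.0 [-17.6 104.3  89.7]
1.1 [-20.  118.4  91.9]
1.2 [-22.4 132.7  92.7]
1.3 [-24.8 146.9  92. ]
1.4 [-27.1 161.   89.9]
1.5 [-29.5 174.9  86.3]
1.6 [-31.7 188.3  81.4]
```

View pics/s3c.png

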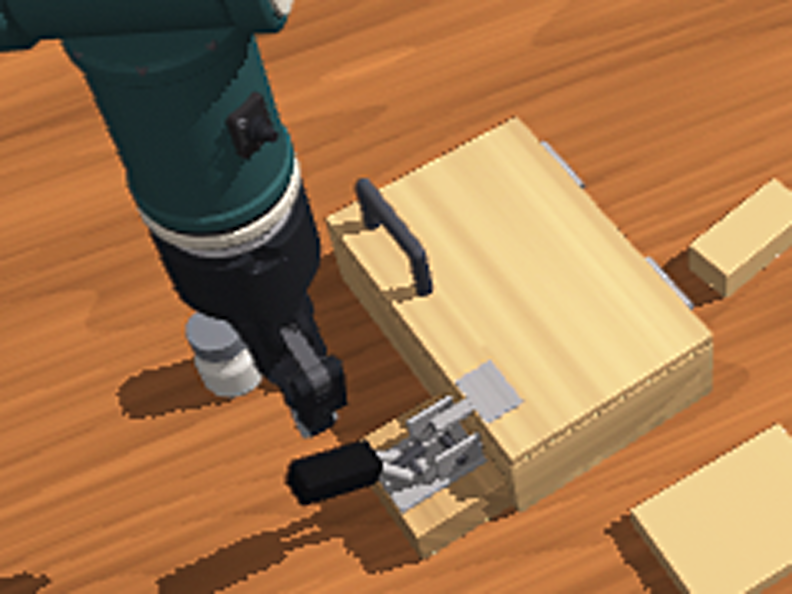

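```bash
python3 -m jog '[[-15,10,0,-9,45],[-30,20,0,-18,45],[-45,30,0,-27,45],[-60,40,0,-36,45],[-75,50,0,-45,45],[-90,60,0,-54,45],[-105,70,0,-63,45],[-120,80,0,-72,45],[-135,91,0,-81,45],[-149,100,0,-90,45]]' 60
python3 - <<'E'
from h import *
from scipy.spatial.transform import Rotation as R
from fit import P,W
bot.read_camera('side')
s=bot.read_state();H=W(P,[-55,60,112]);print('to handle',((H+[0,0,.006]-s['tool_pos'])*1000).round(1),s['q'].round(2))
M=R.from_rotvec(s['tcp_rot']).as_matrix();a=np.degrees(np.arctan2(M[1,2],M[0,2]));print('turn',(np.degrees(P[2])-a+90)%180-90)
snap('scene','s4');crop('s4',80,100,320,280,3.3,'s4c');snap('wrist','w4')
E
```

```text
time: 9.1
tool_pos: [0.4602, -0.1094, 0.2007]
tcp_rot: [-0.181, 2.137, -2.135]
wrist_force: [0.1, -0.4, 0.8]
width: 0.526
to handle [  4.   -1.6 -82.3] [-0.29 -0.08  2.08  0.    1.14  1.12]
turn 0.2972110509988397
```

View pics/s4c.png

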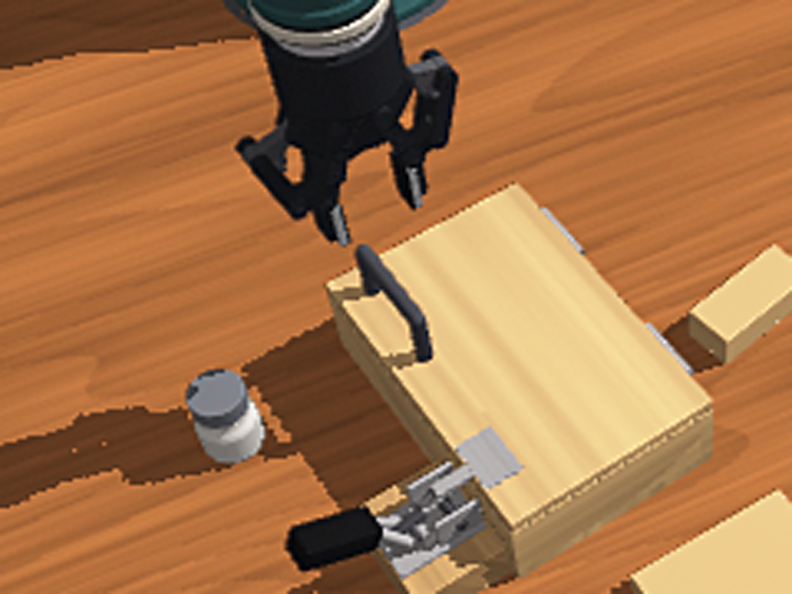

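View pics/w4.png

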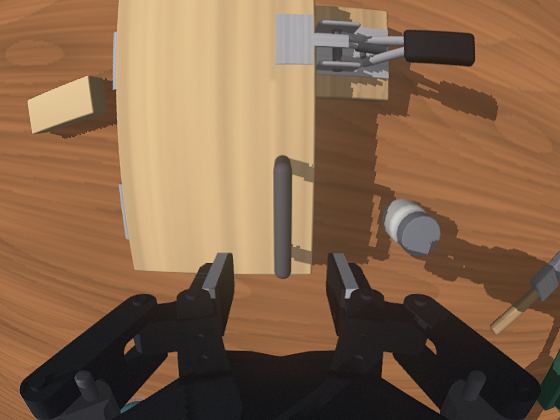

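```bash
python3 -m jog '[[0,0,-20,0,45],[0,0,-40,0,45],[0,0,-60,0,45],[0,0,-75,0,45],[0,0,-85,0,45],[0,0,-85,0,30],[0,0,-85,0,10],[0,0,-85,0,2],[0,0,-85,0,2],[0,0,-85,0,2]]' 60
python3 - <<'E'
from h import *
snap('scene','s5');crop('s5',80,100,320,280,3.3,'s5c')
print(bot.read_state()['tool_pos'],bot.read_state()['width']*85.4)
E
```

```text
time: 10.5
tool_pos: [0.4624, -0.11, 0.118]
tcp_rot: [-0.182, 2.131, -2.131]
wrist_force: [0.3, 2.0, 3.3]
width: 0.12
[ 0.46236541 -0.11002606  0.11800851] 9.683663243752932
```

View pics/s5c.png

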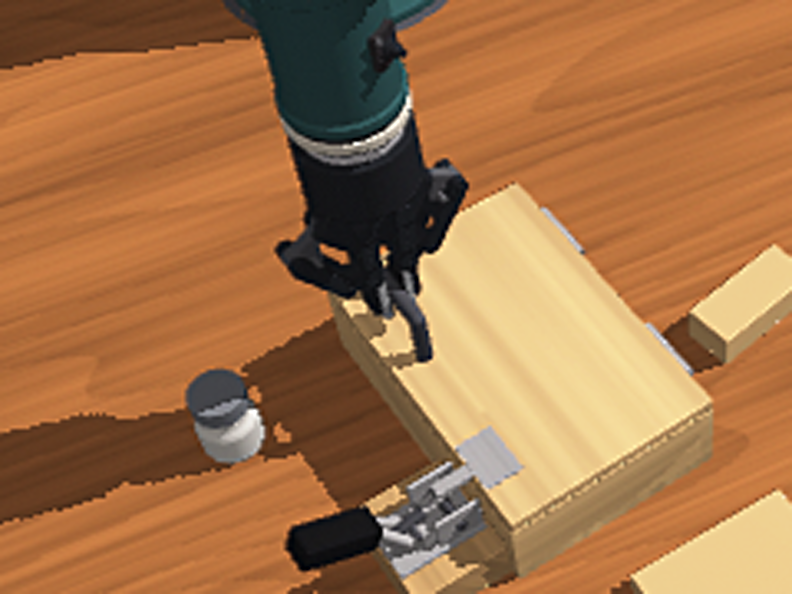

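```bash
python3 -m jog '[[-1,3,7,0,2],[-1,6,13,0,2],[-2,9,20,0,2],[-2,13,26,0,2],[-3,17,32,0,2],[-4,21,38,0,2],[-4,26,43,0,2],[-5,31,49,0,2],[-6,36,54,0,2],[-7,41,58,0,2]]' 60
```

```text
time: 11.8
tool_pos: [0.4556, -0.0715, 0.1767]
tcp_rot: [-0.182, 2.124, -2.137]
wrist_force: [1.3, -10.2, 5.0]
width: 0.116
```

```bash
python3 -m jog '[[-1,5,5,0,2],[-2,11,9,0,2],[-3,17,13,0,2],[-4,23,16,0,2],[-5,30,20,0,2],[-6,36,23,0,2],[-7,43,26,0,2],[-8,50,28,0,2],[-10,56,30,0,2],[-11,63,31,0,2]]' 60
python3 - <<'E'
from h import *
snap('side','d6');crop('d6',180,0,420,180,3.3,'d6c')
E
```

```text
time: 13.05
tool_pos: [0.4448, -0.0087, 0.2099]
tcp_rot: [-0.181, 2.123, -2.138]
wrist_force: [-4.0, -9.8, 15.9]
width: 0.115
```

View pics/d6c.png

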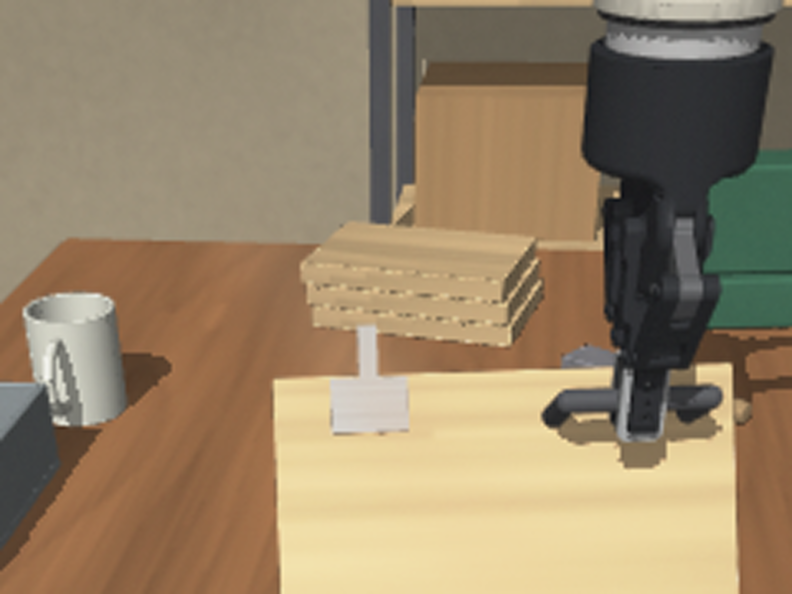

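```bash
python3 -m jog '[[-1,7,3,0,2],[-2,14,4,0,2],[-4,21,5,0,2],[-5,28,5,0,2],[-6,36,5,0,2],[-7,43,4,0,2],[-8,50,4,0,2],[-10,57,3,0,2],[-11,64,1,0,2],[-11,66,1,0,2]]' 60
python3 - <<'E'
from h import *
snap('side','d7');crop('d7',180,0,420,180,3.3,'d7c')
snap('scene','s7');crop('s7',110,60,350,240,3.3,'s7c')
E
```

```text
time: 14.35
tool_pos: [0.4331, 0.0591, 0.2092]
tcp_rot: [-0.183, 2.127, -2.134]
wrist_force: [-2.3, -4.9, 7.4]
width: 0.113
```

View pics/d7c.png

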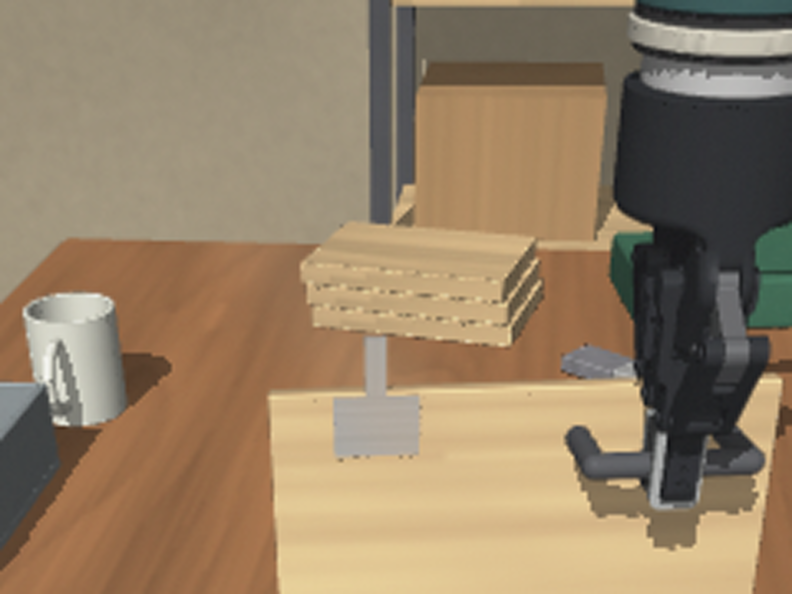

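View pics/s7c.png

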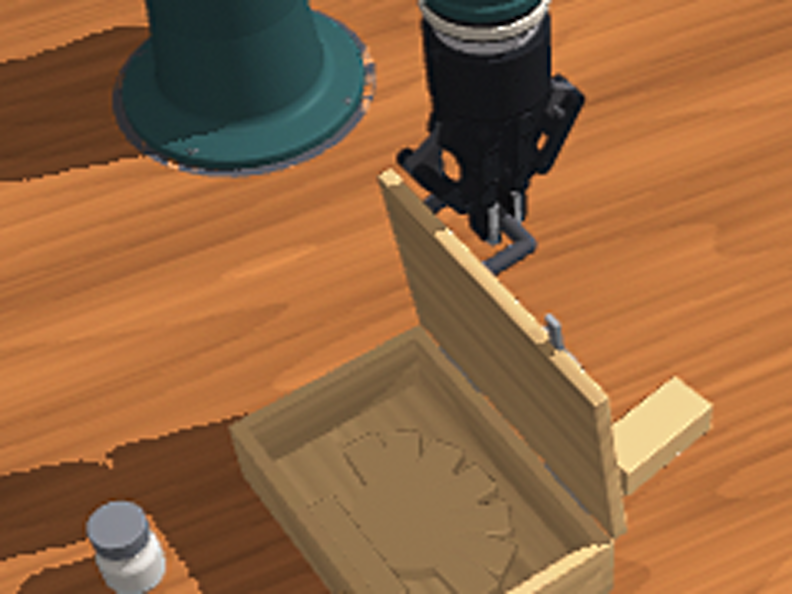

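```bash
python3 -m jog '[[0,0,0,0,10],[0,0,0,0,16],[0,0,0,0,22],[0,0,0,0,22],[0,0,0,0,22],[0,0,6,0,22],[0,0,15,0,22],[0,0,30,0,22],[0,0,50,0,22],[0,0,70,0,22]]' 60
python3 - <<'E'
from h import *
snap('side','d8')
snap('scene','s8');crop('s8',80,60,320,240,3.3,'s8c')
E
```

```text
time: 15.7
tool_pos: [0.4331, 0.06, 0.2792]
tcp_rot: [-0.182, 2.131, -2.131]
wrist_force: [0.3, -0.0, -0.1]
width: 0.259
```

View pics/d8.png

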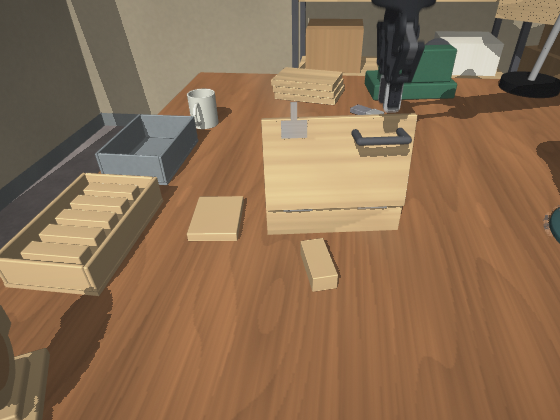

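View pics/s8c.png

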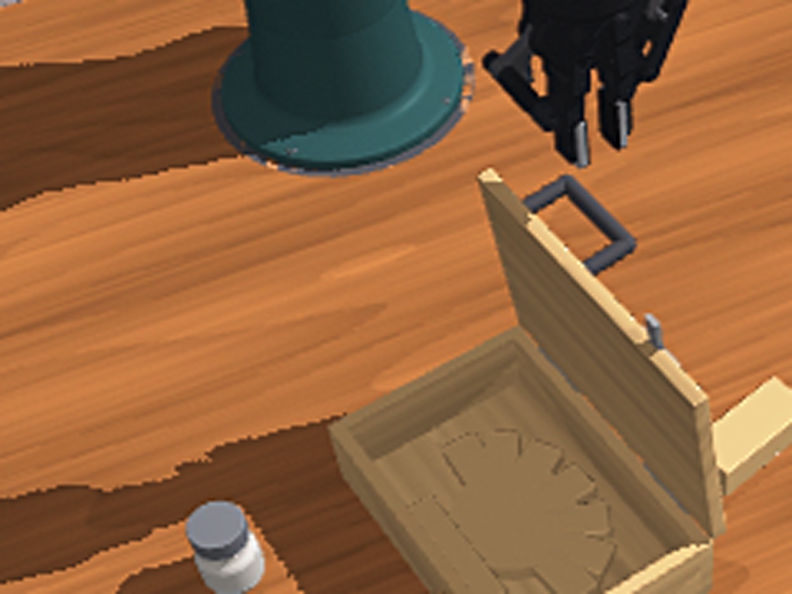

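```bash
python3 - <<'E'
from h import *
from fit import P,W
for j in (1.2,1.3,1.4,1.5,1.6):
    c,d=np.cos(j),np.sin(j)
    r=[]
    for y,v in ((-120,(-160,12)),(60,(-135,52))):
        X=W(P,[80+c*v[0]+d*v[1],y,60-d*v[0]+c*v[1]])
        r+=[np.round(proj(t,X),1) for t in('d8','s8')]
    print(j,r)
crop('d8',240,90,430,230,4,'d8c');crop('s8',110,90,350,310,2.7,'s8d')
E
```

```text
1.2 [array([261.4, 113.7]), array([277.7, 192.5]), array([378.2, 127.2]), array([246.7, 130.6])]
1.3 [array([261.2, 115.1]), array([284.3, 187.5]), array([380.2, 131.6]), array([252.3, 127.9])]
1.4 [array([260.9, 117.8]), array([290.9, 182.9]), array([382.3, 137. ]), array([257.9, 125.8])]
1.5 [array([260.7, 121.5]), array([297.6, 178.8]), array([384.2, 143.4]), array([263.3, 124.2])]
1.6 [array([260.5, 126.5]), array([304.2, 175.3]), array([386. , 150.8]), array([268.5, 123.2])]
```

View pics/s8d.png

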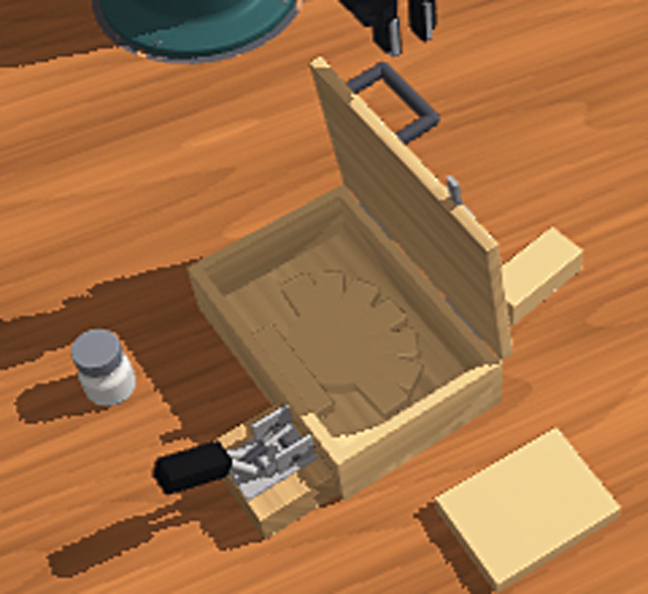

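View pics/d8c.png

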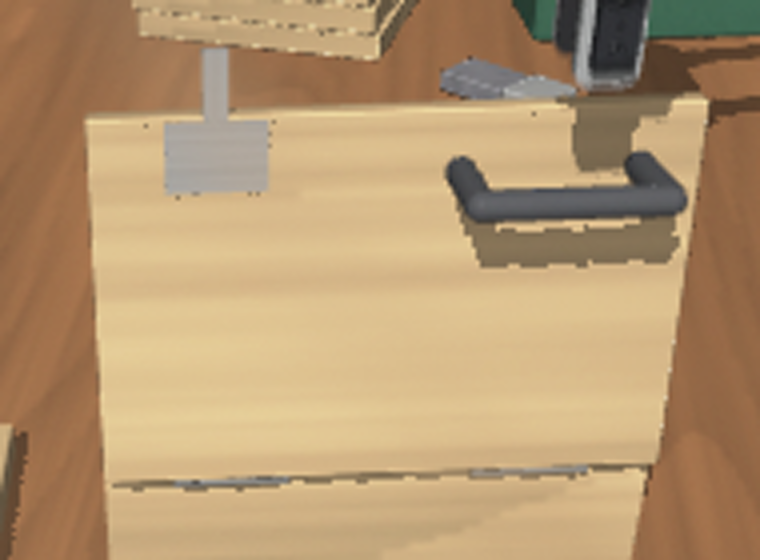

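```bash
python3 -m jog '[[0,0,15,0,22],[0,0,30,0,22],[0,0,40,0,22],[0,0,40,0,22],[0,0,40,0,22],[0,0,40,0,22],[0,0,40,0,22],[0,0,40,0,22],[0,0,40,0,22],[0,0,40,0,22]]'
python3 - <<'E'
from h import *
snap('scene','s9')
a=cv2.imread('pics/s8.png').astype(int);b=cv2.imread('pics/s9.png').astype(int)
print((abs(a-b).max(2)[175:]>30).sum(),bot.read_state()['wrist_force'])
bot.finish_job()
E
```

```text
time: 17.05
tool_pos: [0.4328, 0.06, 0.3173]
tcp_rot: [-0.183, 2.132, -2.132]
wrist_force: [-0.1, -0.8, 0.4]
width: 0.258
736 [-0.06353869  0.94571501 -0.288518  ]
the job is handed in; nothing more can be done
```

```bash
python3 - <<'E'
from h import *
a=cv2.imread('pics/s8.png').astype(int);b=cv2.imread('pics/s9.png').astype(int)
m=(abs(a-b).max(2)>30).astype('uint8');m[:175]=0
n,l,s,c=cv2.connectedComponentsWithStats(m)
print([x.tolist() for x in s[1:] if x[4]>15])
E
```

```text
[[0, 179, 5, 15, 51], [118, 199, 29, 8, 98], [0, 200, 37, 26, 322], [88, 207, 23, 5, 59], [144, 209, 9, 4, 17], [88, 216, 50, 19, 137]]
```

I opened the latch and raised the lid, then handed the job in at about 17 s of the 54 s allowed. The hand-in gives no verdict.

**What I did:**
- I located the box by fitting its corners in two camera views, to within about 1–2 px.
- I pinched the lever grip and carried it over its arc to open while the lid was still down. Then I released it, and it stayed open.
- I turned the gripper, pinched the handle bar and raised the lid. I opened the fingers just enough to clear the bar, then lifted the gripper straight up.

**Last checks:**
- **Lid and latch:** The lid stands by itself at about 1.45 rad, and both cameras agree. The lever is visibly open.
- **Loose items:** The glue pot, offcut and blank look unmoved in the pictures. I did not measure their positions again.
- **Forces:** The gripper is clear of everything and the wrist force is about 1 N. The highest reading between moves was about 19 N, while lifting the lid. I did not see the peaks within moves.

**One check was not clean:** comparing the last two scene pictures showed about 740 changed pixels. They lie left of the box, mostly on bare bench around the glue pot. I take them to be the arm's shadow moving as it rose, but I did not look at the last picture itself.

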